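# Stack filled parts trays end for end and close the pile

### The arm

A 6-joint arm with a two-finger parallel gripper is mounted at the origin on the work surface. World frame = base frame: x ahead of the robot, y to its left, z up, the work surface at z = 0. Lengths are in m, angles in rad, forces in N, time in s.
With the tool pointing down it reaches from about 0.325 to 0.9 m from the base axis. Payload 6.1 kg.
Tool frame: the origin (TCP) lies between the finger pads; the fingertips stand 17 mm ahead of it and the grasp point (between the pads) lies 2 mm behind it; z points along the fingers, y is the direction in which the jaws open and shut (so a half turn about z gives the same grasp; the last joint's range is limited). The gripper opens to 87 mm and grips with 3 to 60 N. Pads are 19 mm wide; open, the fingers measure 117 mm over their backs; the gripper's body (75 mm by 190 mm) begins 51 mm behind the grasp point.
Start: joints at [-1.432, 0.22, 1.526, -0, 1.395, -0.126], TCP at [0.164, -0.603, 0.24] pointing down, gripper open.
Joint ranges: [-2.98, 2.98], [-0.91, 2.08], [0.09, 2.57], [-1.24, 4.39], [0.2, 2.65], [-2.68, 2.68]. Speed limits (rad/s): [2.57, 2.57, 3.01, 3.14, 3.14, 3.14].

### API

Orientations are given as a unit quaternion [x, y, z, w].
In Python, from station import * gives the robot as it stands.
- The arm moves only by the shell command python3 -m inch 'ROWS'. ROWS is JSON, a list of rows, each a list of 3 entries, a list of its own where there are three numbers: the shift along the tool's x, y, z in mm, then the turn, a rotation vector about the tool's x, y, z in rad, then the opening, from 0 (shut) to 1 (fully open). In form: [[[x, y, z], [rx, ry, rz], fingers], ...]. A call has 1 to 20 rows; each row shifts and turns the commanded pose from where the row before left it, along the tool's axes as they then stand; what a row does not reach is not made up. A row lasts 1/8 s, in which the tool goes at most 62.5 mm and 10.7 degrees, less where a joint would pass 70% of its speed; a pose out of reach is approached as far as the arm can. A call with a gripper value outside its range is refused whole. The fingers move at their own pace and stop on an object; the grip force is fixed at half the most. Time passes only in rows, so rows that do not move let the fingers close. It gives the time, the measured TCP pose, the force and the opening at its end, in the units of the state.
- get_obs(): the state, without advancing time (a new reading comes with each control period).
- get_image(name): name is "scene" or "side" or "wrist"; returns a dict with "color" (400x640x3 uint8, red, green, blue), "range_z" (400x640 float32, m along the optical axis (not along the pixel's ray), 0 where there is no reading), "intrinsics" (3x3 intrinsics, pixels), "R" (3x3) and "t" (3): a world point X has camera coordinates R X + t. Camera axes: x right, y down, z forward; pixel columns grow to the right and rows downward; lengths in m; the calibration is good to about 2 mm. A picture is of the moment at which its call begins.
- job_done(): hands the job in, once; it reports no verdict.
The state is a dict: "t": time; "q": joint angles; "qvel": joint speeds; "tau": joint torques, N m; "ee_pos": TCP position; "tool_rot": TCP orientation; "ft_force": force on the tool from outside, world axes, zero at the start; "moment": the same for the moment, N m; "width": opening from 0.0 (shut) to 1.0 (fully open).
Only numpy, scipy, OpenCV 4.12 (cv2) and the standard library are available. Lean on these libraries where they do the work, as an engineer would, in place of code of your own. Each camera call takes 0.05 s, during which the arm holds its last target. There are 200 camera calls.

### The job

Build the pile of filled stack-nest trays on the base tray: the deep tray first, then the medium one, then the shallow one, each turned end for end against the tray below so that its foot rests on the ledges inside that tray's rim instead of sinking in. Then close the shallow tray with the lid. Keep the trays and the lid upright so nothing spills, and leave the carton, the tape roll and the label roll where they are.

Things in the scene. Friction and masses are not known exactly. Their poses are not given: they have to be found in the camera images.
- base_rim (a point): Base tray, fixed on a wooden board: grey, empty, 40 mm deep, rim 120 (x) x 62 (y), 52 above the table. As in all four trays: +x end two ledges in the corners, -x end one in the middle, tops 8 mm below the rim; a tray turned 180 deg stands on them, the same way round it sinks past. Rim inside 114 x 56, so a foot has 6 mm play each way. Origin: centre of the mouth, level with rim top; z up.
- deep_mid (a point): Deep tray: loose, grey, 66 mm high, no partition, two small white label rolls fixed inside, 0.24 kg. Upright rim band 120 (x) x 62 (y) x 14 mm high, easy to grip across its width; walls taper to a foot 102 x 44. Two corner ledges at its +x end, one middle ledge at -x, tops 8 below the rim, open wells under them. Stands upright. Origin on its centre line, half-way up; z up.
- medium_mid (a point): Medium tray: loose, grey, 54 mm high, one partition across the middle, four brown cores fixed inside, 0.2 kg. Rim, foot, ledges and axes as the deep tray: 120 (x) x 62 (y), two corner ledges at +x, one middle ledge at -x. Stands upright. Origin on its centre line, half-way up.
- shallow_mid (a point): Shallow tray: loose, grey, 42 mm high, two partitions, six little black caps fixed inside, 0.15 kg. Rim, foot, ledges and axes as the deep tray: 120 (x) x 62 (y), two corner ledges at +x, one middle ledge at -x. Stands upright. Origin on its centre line, half-way up.
- lid_grip (a point): Lid: loose, grey, 0.08 kg. Plate 122 (x) x 64 (y) x 4 mm that rests on a rim; under it a plug 104 x 46 x 6 (5 mm play each way in the rim); on top an upright bar handle 50 (x) x 14 (y) x 34 high. Fits either way round. Origin: the handle's centre, 17 mm below its top, 17 above the plate's top, 21 above the plate's underside, 27 above the plug's underside; z up.
- carton_mid (a point): Bystander: brown carton 80 x 130 x 70 mm with a white strip on top. Origin at its centre.
- tape_mid (a point): Bystander: red tape roll lying flat, 96 mm across, 48 high. Origin at its centre.
- labels_mid (a point): Bystander: white label roll lying flat, 84 mm across, 50 high. Origin at its centre.

How it is judged:
By the outcome, as a careful person would: the job done as asked, in the order asked, and still so for the second after the job is handed in, with the robot touching nothing.
It also fails if it takes over 128 s, if anything falls off the work surface, if the arm or the gripper's body presses on something with over 40 N, if the wrist force passes 120 N, or if a joint passes its speed limit or range.

## Working session

There is one attempt and no reset: what is moved stays moved. The work goes in short steps, Python scripts to look and compute and a shell command to move; the robot and the scene stay as the last step left them, time stands still between calls to the robot, and variables do not carry over. Pictures are saved under pics/ and viewed, about 12 in all and at most 16, crops included, and the job is handed in when it is done.

```bash
ls; mkdir -p pics; python3 - <<'E'
from station import *
import cv2,numpy as np
o=get_obs();print({k:np.round(v,3) for k,v in o.items()})
for n in("scene","side"):
    d=get_image(n);cv2.imwrite(f"pics/{n}0.png",d["color"][:,:,::-1]);np.savez(f"/tmp/{n}0.npz",**d)
    print(n,d["intrinsics"],d["R"],d["t"],(d["range_z"]>0).mean())
a=[cv2.imread(f"pics/{n}0.png") for n in("scene","side")]
E
```

```text
pics
{'t': np.float64(0.0), 'q': array([-1.432,  0.221,  1.528,  0.   ,  1.395, -0.126]), 'qvel': array([ 0.001,  0.001, -0.001,  0.002,  0.001,  0.002]), 'tau': array([ 2.0000e-03, -4.9461e+01, -3.8737e+01,  7.0000e-02,  5.7000e-02,
       -0.0000e+00]), 'ee_pos': array([ 0.163, -0.603,  0.238]), 'tool_rot': array([ 0.991,  0.132,  0.   , -0.001]), 'ft_force': array([ 0.545, -0.386,  0.15 ]), 'moment': array([ 0.016, -0.012,  0.008]), 'width': np.float64(0.998)}
scene [[378.43045972   0.         316.56461741]
 [  0.         378.43045972 196.6363898 ]
 [  0.           0.           1.        ]] [[-0.08786738  0.99613166 -0.00102304]
 [ 0.8202252   0.07176806 -0.5675209 ]
 [-0.56525211 -0.05070569 -0.82335835]] [ 0.03642555 -0.45136977  1.40959056] 0.99612890625
side [[421.94543548   0.         319.44283341]
 [  0.         421.94543548 195.38660995]
 [  0.           0.           1.        ]] [[ 0.87692001 -0.4802859  -0.01835052]
 [-0.35926594 -0.62963992 -0.68882621]
 [ 0.3192793   0.61063821 -0.72469422]] [-0.52058384  0.27497265  0.79322441] 0.99590234375
```

View pics/scene0.png

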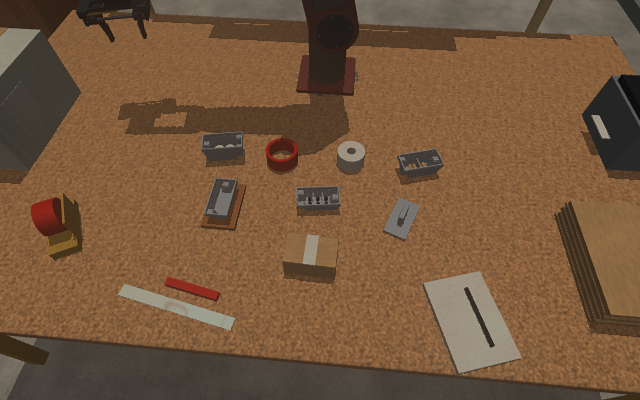

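View pics/side0.png

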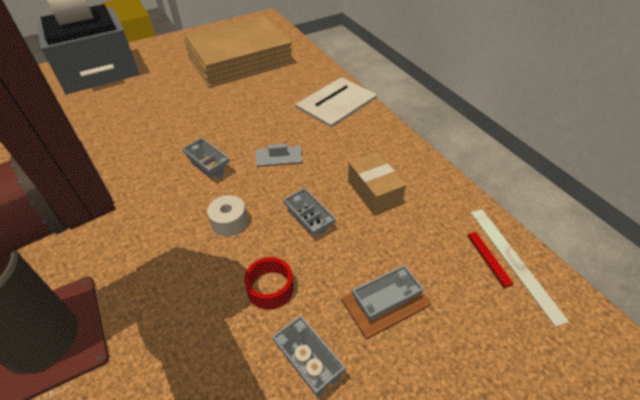

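Scene view: deep tray (223,147), tape (282,153), labels (350,156), medium (420,163), base (222,203), shallow (318,199), lid (402,218), carton (310,255). Next I measure rims from the range data and enlarge the view to see which end has the ledges.

```bash
cat > h.py <<'E'
from station import *
import cv2,numpy as np
def cloud(d):
    v,u=np.mgrid[:400,:640];z=d["range_z"];K=d["intrinsics"]
    c=np.stack([(u-K[0,2])/K[0,0]*z,(v-K[1,2])/K[1,1]*z,z],-1)
    return (c-d["t"])@d["R"]
def proj(d,X):
    c=d["R"]@np.array(X)+d["t"];p=d["intrinsics"]@c;return p[:2]/p[2]
def rect(P):
    (c,s,a)=cv2.minAreaRect((P[:,:2]*1000).astype(np.float32))
    if s[0]<s[1]: s=s[::-1];a+=90
    return np.round(c,1),np.round(s,1),round((a+90)%180-90,1)
E
python3 - <<'E'
from h import *
seed={"deep":(223,147,.066),"medium":(420,163,.054),"shallow":(318,199,.042),"base":(222,203,.052),"lid":(402,218,.010),"lidh":(402,215,.044),"carton":(310,255,.07),"tape":(282,153,.048),"labels":(350,156,.05)}
D={n:dict(np.load(f"/tmp/{n}0.npz")) for n in("scene","side")}
C={n:cloud(D[n]) for n in D}
for k,(u,v,h) in seed.items():
    K=D["scene"]["intrinsics"];s=D["scene"]
    r=s["R"].T@np.array([(u-K[0,2])/K[0,0],(v-K[1,2])/K[1,1],1]);o=-s["R"].T@s["t"]
    p=o+r*(h-o[2])/r[2]
    for n in D:
        P=C[n].reshape(-1,3);m=(np.hypot(*(P[:,:2]-p[:2]).T)<.085)&(abs(P[:,2]-h)<.004)
        if m.sum()>5: print(k,n,m.sum(),np.round(P[m].mean(0)*1000),*rect(P[m]), "reach",round(np.hypot(*P[m].mean(0)[:2]),3))
a=cv2.imread("pics/scene0.png")[125:245,190:450];cv2.imwrite("pics/c0.png",cv2.resize(a,None,fx=3,fy=3,interpolation=cv2.INTER_CUBIC))
E
```

```text
deep scene 215 [ 416. -283.   66.] [ 414.6 -285.4] [121.6  67.3] -79.6 reach 0.503
deep side 502 [ 416. -289.   65.] [ 415.9 -285.1] [121.6  62.8] -79.4 reach 0.507
medium scene 199 [428. 304.  54.] [427.8 305.5] [121.   65.4] -73.2 reach 0.525
medium side 217 [428. 302.  53.] [428.4 306.2] [125.4  64.9] -73.7 reach 0.524
shallow scene 221 [576.  17.  42.] [574.9  16.9] [120.4  64. ] -82.3 reach 0.576
shallow side 276 [575.  14.  41.] [574.8  16.3] [122.8  63.3] -82.1 reach 0.576
base scene 211 [ 611. -245.   52.] [ 605.7 -247.1] [121.3  63.7] -1.9 reach 0.659
base side 389 [ 608. -247.   51.] [ 606.1 -247.6] [121.4  63.9] -0.8 reach 0.656
lid scene 728 [609. 251.  11.] [621.  259.4] [148.4 101.2] -25.7 reach 0.659
lid side 591 [603. 246.  10.] [605.8 251.6] [121.3  68.5] -24.7 reach 0.651
lidh scene 84 [607. 252.  44.] [605.9 252.3] [49.9 13. ] -23.8 reach 0.657
lidh side 80 [605. 250.  44.] [604.8 250.9] [47.4 19.3] -32.1 reach 0.655
carton scene 1522 [757.  15.  71.] [754.8  15. ] [129.9  82.3] 87.3 reach 0.757
carton side 1347 [753.  10.  70.] [754.9  13.9] [133.4  81.4] 87.4 reach 0.753
tape scene 262 [ 423. -107.   49.] [ 419.9 -105.3] [94.7 93. ] 9.0 reach 0.436
tape side 649 [ 420. -110.   48.] [ 420.3 -107.6] [94.7 94.3] -53.2 reach 0.434
labels scene 426 [412. 102.  51.] [410.1 101.6] [81.5 80.9] 2.6 reach 0.424
labels side 770 [409.  99.  50.] [409.4 101.1] [81.9 81.8] 25.5 reach 0.421
```

View pics/c0.png

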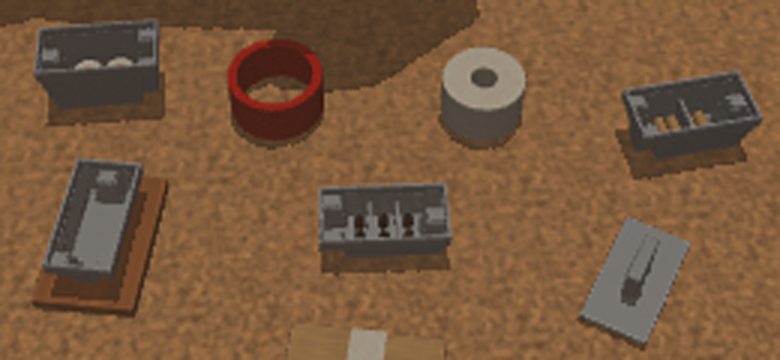

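Rims, sizes and heights agree across both views to about 1 mm. In the crop, the base's middle ledge is at its far end (107,175), which is world -x. Next I find the ledge ends numerically, using points 8 mm below each rim.

```bash
python3 - <<'E'
from h import *
T={"deep":(415.4,-285.3,66,-79.5),"medium":(428,305.9,54,-73.4),"shallow":(574.9,16.6,42,-82.2),"base":(606,-247.4,52,-1.3)}
tiles=[]
for k,(x,y,h,a) in T.items():
    c,s=np.cos(np.radians(a)),np.sin(np.radians(a))
    for n in("scene","side"):
        d=dict(np.load(f"/tmp/{n}0.npz"));P=cloud(d).reshape(-1,3)*1000
        q=P-[x,y,h];L=np.stack([q[:,0]*c+q[:,1]*s,-q[:,0]*s+q[:,1]*c,q[:,2]],-1)
        m=(abs(L[:,0])<57)&(abs(L[:,1])<28)&(abs(L[:,2]+8)<2.5)
        M=L[m];e={}
        for sx in(1,-1):
            for nm,lo,hi in(("y-",-28,-10),("mid",-10,10),("y+",10,28)):
                e[f"{'+' if sx>0 else '-'}x {nm}"]=int(((M[:,0]*sx>38)&(M[:,1]>=lo)&(M[:,1]<hi)).sum())
        print(k,n,e)
    # rectified crop of ledge plane (pixels cast onto z=h-8), both views
    for n in("scene","side"):
        d=dict(np.load(f"/tmp/{n}0.npz"))
        W=[(x+c*i-s*j,y+s*i+c*j,h-4) for i,j in((-66,37),(66,37),(66,-37),(-66,-37))]
        src=np.float32([proj(d,np.array(w)/1000) for w in W]);
        H=cv2.getPerspectiveTransform(src,np.float32([[0,0],[330,0],[330,185],[0,185]]))
        tiles.append(cv2.warpPerspective(d["color"][:,:,::-1],H,(330,185),flags=cv2.INTER_CUBIC))
im=np.vstack([np.hstack(tiles[i:i+2]) for i in range(0,8,2)])
cv2.imwrite("pics/led.png",cv2.resize(im,(528,592)))
E
```

```text
deep scene {'+x y-': 7, '+x mid': 26, '+x y+': 3, '-x y-': 18, '-x mid': 0, '-x y+': 8}
deep side {'+x y-': 0, '+x mid': 90, '+x y+': 5, '-x y-': 77, '-x mid': 11, '-x y+': 84}
medium scene {'+x y-': 18, '+x mid': 0, '+x y+': 7, '-x y-': 10, '-x mid': 28, '-x y+': 2}
medium side {'+x y-': 8, '+x mid': 0, '+x y+': 11, '-x y-': 4, '-x mid': 33, '-x y+': 11}
shallow scene {'+x y-': 28, '+x mid': 1, '+x y+': 10, '-x y-': 7, '-x mid': 27, '-x y+': 5}
shallow side {'+x y-': 20, '+x mid': 0, '+x y+': 26, '-x y-': 4, '-x mid': 43, '-x y+': 12}
base scene {'+x y-': 18, '+x mid': 0, '+x y+': 14, '-x y-': 12, '-x mid': 26, '-x y+': 5}
base side {'+x y-': 52, '+x mid': 7, '+x y+': 71, '-x y-': 0, '-x mid': 62, '-x y+': 8}
```

View pics/led.png

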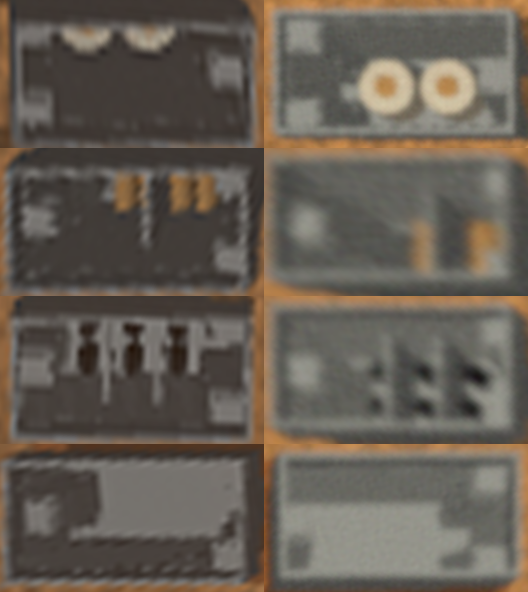

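The ledges are clear. The true yaws are base -1.3°, deep 100.5° (its middle ledge is toward world -y), medium -73.4° and shallow -82.2°. So the target yaws are deep 178.7°, medium -1.3° and shallow 178.7°. I go above the deep tray: translate first, then turn +85°.

```bash
cat >> h.py <<'E'
def pose():
    o=get_obs();x,y,z,w=o["tool_rot"];from scipy.spatial.transform import Rotation as R
    M=R.from_quat(o["tool_rot"]).as_matrix();return o,o["ee_pos"]*1000,M
def go(x,y,z,phi):
    "tool shift (mm) at the present yaw and tool turn (rad) to reach x,y,z mm, yaw deg"
    o,p,M=pose();f=np.degrees(np.arctan2(M[1,0],M[0,0]));t=-np.radians((phi-f+180)%360-180)
    print("t",round(o["t"],2),"p",p.round(1),"yaw",f.round(1),"tilt",np.degrees(M[:2,2]).round(2),"w",round(float(o["width"])*87,1),"F",o["ft_force"].round(1),"q6",o["q"][5].round(2))
    print("  shift tool",(M.T@(np.array([x,y,z])-p)).round(1),"turn rz",round(t,3))
E
python3 -m inch '[[[32.7,-24.1,5],[0,0,0],1],[[32.7,-24.1,5],[0,0,0],1],[[32.7,-24.1,5],[0,0,0],1],[[32.7,-24.1,5],[0,0,0],1],[[32.7,-24.1,5],[0,0,0],1],[[32.7,-24.1,5],[0,0,0],1],[[32.7,-24.1,5],[0,0,0],1],[[32.7,-24.1,5],[0,0,0],1],[[32.7,-24.1,5],[0,0,0],1],[[32.7,-24.1,5],[0,0,0],1],[[0,0,0],[0,0,-0.149],1],[[0,0,0],[0,0,-0.149],1],[[0,0,0],[0,0,-0.149],1],[[0,0,0],[0,0,-0.149],1],[[0,0,0],[0,0,-0.149],1],[[0,0,0],[0,0,-0.149],1],[[0,0,0],[0,0,-0.149],1],[[0,0,0],[0,0,-0.149],1],[[0,0,0],[0,0,-0.149],1],[[0,0,0],[0,0,-0.149],1]]'
python3 - <<'E'
from h import *
go(415.4,-285.3,57,100.5)
d=get_image("wrist");cv2.imwrite("pics/w1.png",d["color"][:,:,::-1])
P=cloud(d).reshape(-1,3);m=(np.hypot(P[:,0]-.4154,P[:,1]+.2853)<.085)&(abs(P[:,2]-.066)<.004)&(d["range_z"].ravel()>0)
print(m.sum(),P[m].mean(0) if m.any() else 0,rect(P[m]) if m.any() else 0)
E
```

```text
t: 2.6
ee_pos: [0.4158, -0.2848, 0.1891]
tool_rot: [0.637, 0.771, 0.0, -0.0]
ft_force: [0.0, 0.4, -0.8]
width: 0.998
t 2.6 p [ 415.8 -284.8  189.1] yaw 100.8 tilt [-0.04  0.04] w 86.9 F [ 0.   0.4 -0.8] q6 -0.95
  shift tool [ -0.6  -0.5 132.1] turn rz 0.006
1383 [ 0.41034018 -0.26667104  0.06531449] (array([ 413. , -279.9]), array([108. ,  62.2]), -79.2)
```

View pics/w1.png

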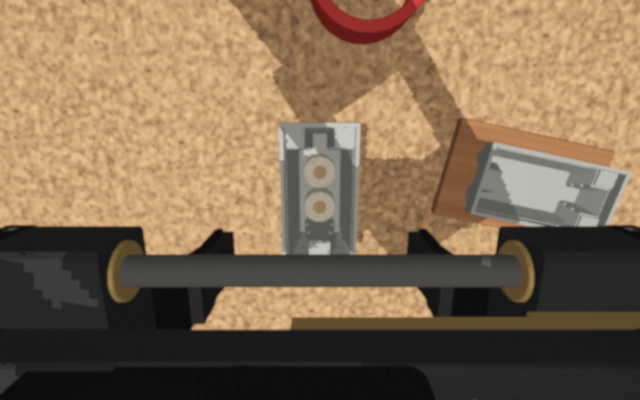

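The wrist view shows the deep tray centred between the fingers (tray columns 280–360, finger gap 225–415). I descend and grip.

```bash
python3 -m inch '[[[-0.6,-0.5,22],[0,0,0],1],[[0,0,22],[0,0,0],1],[[0,0,22],[0,0,0],1],[[0,0,22],[0,0,0],1],[[0,0,20],[0,0,0],1],[[0,0,15],[0,0,0],1],[[0,0,9],[0,0,0],1],[[0,0,0],[0,0,0],1],[[0,0,0],[0,0,0],0],[[0,0,0],[0,0,0],0],[[0,0,0],[0,0,0],0],[[0,0,0],[0,0,0],0],[[0,0,0],[0,0,0],0]]'
python3 -c "
from h import *
go(415.4,-285.3,57,100.5)"
```

```text
t: 4.28
ee_pos: [0.4158, -0.2859, 0.058]
tool_rot: [0.639, 0.769, -0.0, 0.0]
ft_force: [-1.7, 0.1, 3.7]
width: 0.709
t 4.28 p [ 415.8 -285.9   58. ] yaw 100.5 tilt [ 0.01 -0.02] w 61.7 F [-1.7  0.1  3.7] q6 -0.94
  shift tool [ 0.7 -0.3  1. ] turn rz 0.001
```

Gripped (61.7 mm). I lift, check, then carry and turn.

```bash
python3 -m inch '[[[0,0,-6],[0,0,0],0],[[0,0,-14],[0,0,0],0],[[0,0,-22],[0,0,0],0],[[0,0,-22],[0,0,0],0],[[0,0,-22],[0,0,0],0],[[0,0,-22],[0,0,0],0],[[0,0,-16],[0,0,0],0],[[0,0,-8],[0,0,0],0],[[0.4,12,0],[0,0,0],0],[[0.4,22,0],[0,0,0],0],[[0.4,26,0],[0,0,0],0],[[0.4,26,0],[0,0,0],0],[[0.4,26,0],[0,0,0],0],[[0.4,26,0],[0,0,0],0],[[0.4,26,0],[0,0,0],0],[[0.4,18,0],[0,0,0],0],[[0.4,11,0],[0,0,0],0]]'
python3 -m inch '[[[0,0,0],[0,0,-0.07],0],[[0,0,0],[0,0,-0.13],0],[[0,0,0],[0,0,-0.145],0],[[0,0,0],[0,0,-0.145],0],[[0,0,0],[0,0,-0.145],0],[[0,0,0],[0,0,-0.145],0],[[0,0,0],[0,0,-0.145],0],[[0,0,0],[0,0,-0.145],0],[[0,0,0],[0,0,-0.145],0],[[0,0,0],[0,0,-0.1],0],[[0,0,0],[0,0,-0.05],0],[[0,0,0],[0,0,0],0]]'
python3 - <<'E'
from h import *
go(606,-247.4,103,178.7)
d=get_image("wrist");cv2.imwrite("pics/w2.png",d["color"][:,:,::-1])
p=pose()[1]
for n in("scene","side"):
    d=get_image(n);P=cloud(d).reshape(-1,3)*1000
    cv2.imwrite(f"pics/{n}1.png",d["color"][:,:,::-1])
    m=(np.hypot(P[:,0]-p[0],P[:,1]-p[1])<85)&(abs(P[:,2]-(p[2]+9))<4)
    print(n,m.sum(),P[m].mean(0).round(1),*rect(P[m]/1000))
E
```

```text
t: 6.4
ee_pos: [0.6055, -0.2458, 0.1877]
tool_rot: [0.639, 0.769, -0.0, -0.001]
ft_force: [-0.1, -0.1, -3.5]
width: 0.711
t: 7.9
ee_pos: [0.6045, -0.2466, 0.1887]
tool_rot: [0.011, 1.0, 0.0, -0.001]
ft_force: [-0.5, 0.4, -3.7]
width: 0.709
t 7.9 p [ 604.5 -246.6  188.7] yaw 178.7 tilt [-0.07  0.04] w 61.7 F [-0.5  0.4 -3.7] q6 -2.06
  shift tool [-1.6 -0.9 85.7] turn rz 0.0
scene 182 [ 632.8 -251.6  197.9] [ 607.6 -243.9] [124.4  78.1] -13.1
side 282 [ 569.7 -244.4  196.7] [ 577.8 -243.2] [79.7 75.7] 76.4
```

```bash
python3 - <<'E'
import cv2,numpy as np
a=cv2.imread("pics/w2.png");b=cv2.imread("pics/side1.png")[130:370,250:490]
cv2.imwrite("pics/m1.png",np.hstack([cv2.resize(a,(400,250)),cv2.resize(b,(250,250))]))
E
```

```text
(no output)
```

View pics/m1.png

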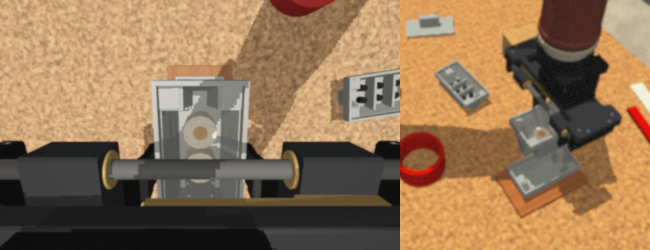

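The tray hangs level over the base (tray columns 155–248 of the left panel, board visible beneath). I descend to about 4 mm above seating, then creep.

```bash
python3 -m inch '[[[-2.2,-0.9,8],[0,0,0],0],[[0,0,15],[0,0,0],0],[[0,0,15],[0,0,0],0],[[0,0,15],[0,0,0],0],[[0,0,13],[0,0,0],0],[[0,0,10],[0,0,0],0],[[0,0,6],[0,0,0],0],[[0,0,0],[0,0,0],0]]'
python3 -m inch '[[[0,0,1.5],[0,0,0],0],[[0,0,1.5],[0,0,0],0],[[0,0,0],[0,0,0],0],[[0,0,0],[0,0,0],0]]'
python3 -c "
from h import *
go(606.6,-247.4,102,178.7)"
```

```text
t: 9.05
ee_pos: [0.6068, -0.2477, 0.1072]
tool_rot: [0.011, 1.0, 0.0, -0.0]
ft_force: [0.5, -0.2, -3.0]
width: 0.714
t: 9.55
ee_pos: [0.607, -0.2478, 0.1047]
tool_rot: [0.011, 1.0, -0.0, 0.0]
ft_force: [0.0, 0.1, -3.0]
width: 0.71
t 9.55 p [ 607.  -247.8  104.7] yaw 178.8 tilt [ 0.01 -0.  ] w 61.8 F [ 0.   0.1 -3. ] q6 -2.06
  shift tool [0.5 0.4 2.7] turn rz 0.001
```

```bash
python3 -m inch '[[[0,0,1.2],[0,0,0],0],[[0,0,1],[0,0,0],0],[[0,0,0],[0,0,0],0],[[0,0,0],[0,0,0],0]]'
python3 -m inch '[[[0,0,0.8],[0,0,0],0],[[0,0,0],[0,0,0],0],[[0,0,0],[0,0,0],0]]'
```

```text
t: 10.05
ee_pos: [0.607, -0.2478, 0.1023]
tool_rot: [0.011, 1.0, 0.0, -0.0]
ft_force: [0.3, -0.7, -3.5]
width: 0.705
t: 10.42
ee_pos: [0.607, -0.2479, 0.1019]
tool_rot: [0.011, 1.0, -0.0, 0.0]
ft_force: [-1.6, 0.8, 1.2]
width: 0.709
```

Contact is at z=101.9, as predicted for seating on the ledges (102; sunk in would be lower). I release, retract and go above the medium tray.

```bash
python3 -m inch '[[[0,0,0],[0,0,0],1],[[0,0,0],[0,0,0],1],[[0,0,0],[0,0,0],1],[[0,0,0],[0,0,0],1],[[0,0,-8],[0,0,0],1],[[0,0,-25],[0,0,0],1],[[0,0,-35],[0,0,0],1],[[0,0,-35],[0,0,0],1],[[0,0,-25],[0,0,0],1]]'
python3 - <<'E'
from h import *
go(428,305.9,200,106.6)
for n in("scene","side","wrist"):
    d=get_image(n);P=cloud(d).reshape(-1,3)*1000
    m=(np.hypot(P[:,0]-606,P[:,1]+247)<85)&(abs(P[:,2]-110)<5)
    print(n,m.sum(),P[m].mean(0).round(1),*rect(P[m]/1000))
E
python3 -m inch '[[[7,20,0],[0,0,0],1],[[14,41,0],[0,0,0],1],[[14,41,0],[0,0,0],1],[[14,41,0],[0,0,0],1],[[14,41,0],[0,0,0],1],[[14,41,0],[0,0,0],1],[[14,41,0],[0,0,0],1],[[14,41,0],[0,0,0],1],[[14,41,0],[0,0,0],1],[[14,41,0],[0,0,0],1],[[14,41,0],[0,0,0],1],[[14,41,0],[0,0,0],1],[[14,41,0],[0,0,0],1],[[14,38,0],[0,0,0],1],[[3,0,0],[0,0,0],1]]'
python3 -m inch '[[[0,0,0],[0,0,0.14],1],[[0,0,0],[0,0,0.14],1],[[0,0,0],[0,0,0.14],1],[[0,0,0],[0,0,0.14],1],[[0,0,0],[0,0,0.14],1],[[0,0,0],[0,0,0.14],1],[[0,0,0],[0,0,0.14],1],[[0,0,0],[0,0,0.14],1],[[0,0,0],[0,0,0.14],1],[[0,0,0],[0,0,0],1]]'
python3 - <<'E'
from h import *
go(428,305.9,45,106.6)
for n in("scene","side","wrist"):
    d=get_image(n);cv2.imwrite(f"pics/{n}2.png",d["color"][:,:,::-1]);P=cloud(d).reshape(-1,3)*1000
    m=(np.hypot(P[:,0]-606,P[:,1]+247)<85)&(abs(P[:,2]-110)<5)
    if m.any(): print(n,m.sum(),P[m].mean(0).round(1),*rect(P[m]/1000))
s=lambda n,y,x,h,w:cv2.resize(cv2.imread(f"pics/{n}2.png")[y:y+h,x:x+w],(390,300))
cv2.imwrite("pics/m2.png",np.hstack([s("side",220,300,150,195),s("wrist",0,60,400,520)]))
E
```

```text
t: 11.55
ee_pos: [0.6076, -0.2481, 0.2325]
tool_rot: [0.011, 1.0, -0.001, 0.001]
ft_force: [0.2, -0.4, 0.5]
width: 1.0
t 11.55 p [ 607.6 -248.1  232.5] yaw 178.8 tilt [ 0.15 -0.08] w 87.0 F [ 0.2 -0.4  0.5] q6 -2.06
  shift tool [191.7 550.   31.2] turn rz 1.259
scene 289 [ 607.  -248.8  109.9] [ 605.2 -247.7] [124.4  62.9] -1.1
side 477 [ 603.3 -250.   108.9] [ 607.1 -248.7] [121.1  63.7] -1.2
wrist 1459 [ 588.3 -248.2  109.3] [ 602.2 -248.4] [113.6  62.1] -1.1
t: 13.58
ee_pos: [0.4252, 0.3078, 0.2277]
tool_rot: [0.009, 1.0, -0.0, -0.001]
ft_force: [-0.2, -0.6, 0.1]
width: 1.006
t: 14.82
ee_pos: [0.4268, 0.3051, 0.2284]
tool_rot: [0.598, 0.802, -0.001, -0.0]
ft_force: [0.2, 0.2, -0.3]
width: 0.999
t 14.82 p [426.8 305.1 228.4] yaw 106.6 tilt [-0.08 -0.07] w 86.9 F [ 0.2  0.2 -0.3] q6 0.18
  shift tool [  0.6   1.7 183.4] turn rz -0.0
scene 294 [ 608.4 -248.7  109.7] [ 606.8 -248.4] [122.3  63.6] -1.3
side 501 [ 605.7 -249.7  108.9] [ 607.5 -248.3] [121.2  64.7] -1.2
```

View pics/m2.png

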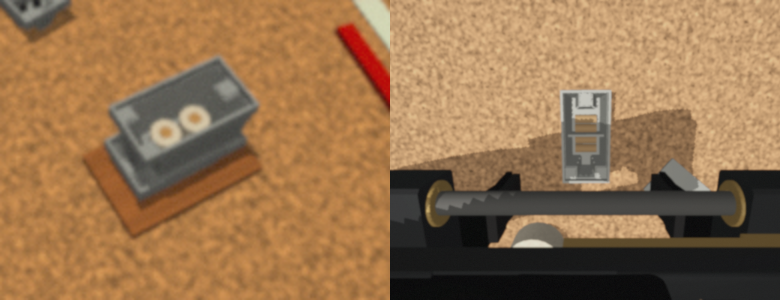

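The deep tray is seated level on the base: rim at z 109–110, centre (607,-248), yaw matching. The wrist view shows the medium tray centred between the fingers. I descend and grip.

```bash
python3 -m inch '[[[0.6,1.7,15],[0,0,0],1],[[0,0,25],[0,0,0],1],[[0,0,28],[0,0,0],1],[[0,0,28],[0,0,0],1],[[0,0,28],[0,0,0],1],[[0,0,25],[0,0,0],1],[[0,0,18],[0,0,0],1],[[0,0,11],[0,0,0],1],[[0,0,5],[0,0,0],1],[[0,0,0],[0,0,0],1],[[0,0,0],[0,0,0],0],[[0,0,0],[0,0,0],0],[[0,0,0],[0,0,0],0],[[0,0,0],[0,0,0],0],[[0,0,0],[0,0,0],0]]'
python3 -c "
from h import *
go(428,305.9,45,106.6)"
```

```text
t: 16.85
ee_pos: [0.4284, 0.3074, 0.0468]
tool_rot: [0.598, 0.802, 0.0, -0.0]
ft_force: [-2.7, -1.0, 5.2]
width: 0.712
t 16.85 p [428.4 307.4  46.8] yaw 106.6 tilt [-0.  0.] w 61.9 F [-2.7 -1.   5.2] q6 0.18
  shift tool [-1.3 -0.8  1.8] turn rz -0.001
```

```bash
python3 -m inch '[[[0,0,-6],[0,0,0],0],[[0,0,-15],[0,0,0],0],[[0,0,-25],[0,0,0],0],[[0,0,-28],[0,0,0],0],[[0,0,-28],[0,0,0],0],[[0,0,-28],[0,0,0],0],[[0,0,-25],[0,0,0],0],[[0,0,-18],[0,0,0],0],[[0,0,-10],[0,0,0],0]]'
python3 -m inch '[[[-10,0.2,0],[0,0,0],0],[[-22,0.4,0],[0,0,0],0],[[-34,0.7,0],[0,0,0],0],[[-37,0.7,0],[0,0,0],0],[[-37,0.7,0],[0,0,0],0],[[-37,0.7,0],[0,0,0],0],[[-37,0.7,0],[0,0,0],0],[[-37,0.7,0],[0,0,0],0],[[-37,0.7,0],[0,0,0],0],[[-37,0.7,0],[0,0,0],0],[[-37,0.7,0],[0,0,0],0],[[-37,0.7,0],[0,0,0],0],[[-37,0.7,0],[0,0,0],0],[[-37,0.7,0],[0,0,0],0],[[-37,0.7,0],[0,0,0],0],[[-34,0.7,0],[0,0,0],0],[[-24,0.4,0],[0,0,0],0],[[-12,0.2,0],[0,0,0],0],[[-3,0,0],[0,0,0],0]]'
python3 -m inch '[[[0,0,0],[0,0,-0.06],0],[[0,0,0],[0,0,-0.12],0],[[0,0,0],[0,0,-0.14],0],[[0,0,0],[0,0,-0.14],0],[[0,0,0],[0,0,-0.14],0],[[0,0,0],[0,0,-0.14],0],[[0,0,0],[0,0,-0.14],0],[[0,0,0],[0,0,-0.14],0],[[0,0,0],[0,0,-0.12],0],[[0,0,0],[0,0,-0.08],0],[[0,0,0],[0,0,-0.04],0],[[0,0,0],[0,0,0],0]]'
python3 - <<'E'
from h import *
go(605.7,-248.2,153,178.8)
for n in("side","wrist"):
    d=get_image(n);cv2.imwrite(f"pics/{n}3.png",d["color"][:,:,::-1])
s=lambda n,y,x,h,w:cv2.resize(cv2.imread(f"pics/{n}3.png")[y:y+h,x:x+w],(390,300))
cv2.imwrite("pics/m3.png",np.hstack([s("side",170,280,185,240),s("wrist",0,60,400,520)]))
E
```

```text
t: 17.98
ee_pos: [0.4288, 0.3074, 0.231]
tool_rot: [0.598, 0.802, 0.001, 0.0]
ft_force: [0.7, 0.1, -1.2]
width: 0.711
t: 20.35
ee_pos: [0.6046, -0.2488, 0.2284]
tool_rot: [0.598, 0.801, -0.0, -0.001]
ft_force: [-0.1, -0.3, -0.7]
width: 0.703
t: 21.85
ee_pos: [0.605, -0.2474, 0.2294]
tool_rot: [0.011, 1.0, 0.0, -0.0]
ft_force: [-0.3, 0.2, -1.7]
width: 0.708
t 21.85 p [ 605.  -247.4  229.4] yaw 178.8 tilt [-0.03  0.03] w 61.6 F [-0.3  0.2 -1.7] q6 -2.06
  shift tool [-0.8 -0.9 76.4] turn rz -0.0
```

View pics/m3.png

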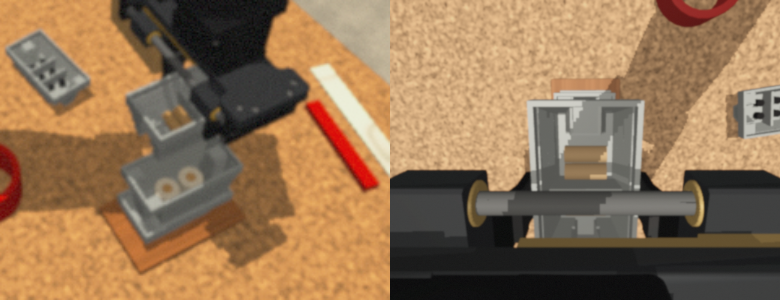

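The medium tray hangs level over the deep tray with its middle ledge toward world -x, opposite to the deep tray as needed. I lower it.

```bash
python3 -m inch '[[[-0.8,-0.9,8],[0,0,0],0],[[0,0,15],[0,0,0],0],[[0,0,17],[0,0,0],0],[[0,0,16],[0,0,0],0],[[0,0,12],[0,0,0],0],[[0,0,6],[0,0,0],0],[[0,0,3],[0,0,0],0],[[0,0,1.2],[0,0,0],0],[[0,0,0],[0,0,0],0],[[0,0,0],[0,0,0],0]]'
python3 -m inch '[[[0,0,1],[0,0,0],0],[[0,0,0.8],[0,0,0],0],[[0,0,0],[0,0,0],0],[[0,0,0],[0,0,0],0]]'
```

```text
t: 23.2
ee_pos: [0.6062, -0.2494, 0.1519]
tool_rot: [0.011, 1.0, -0.0, 0.0]
ft_force: [-0.0, -0.3, -1.7]
width: 0.706
t: 23.7
ee_pos: [0.6059, -0.2493, 0.1495]
tool_rot: [0.011, 1.0, 0.0, -0.0]
ft_force: [0.2, -1.1, -1.5]
width: 0.707
```

```bash
python3 -m inch '[[[0,0,1],[0,0,0],0],[[0,0,0],[0,0,0],0],[[0,0,0],[0,0,0],0]]'
python3 -m inch '[[[0,0,0.8],[0,0,0],0],[[0,0,0],[0,0,0],0],[[0,0,0],[0,0,0],0]]'
```

```text
t: 24.08
ee_pos: [0.6061, -0.2494, 0.1489]
tool_rot: [0.011, 1.0, -0.0, 0.0]
ft_force: [-1.3, 0.4, 0.8]
width: 0.705
t: 24.45
ee_pos: [0.6061, -0.2494, 0.1488]
tool_rot: [0.011, 1.0, -0.0, 0.0]
ft_force: [-2.1, 1.3, 4.5]
width: 0.708
```

Contact at the predicted z of 148.8. I release, retract and go above the shallow tray.

```bash
python3 -m inch '[[[0,0,0],[0,0,0],1],[[0,0,0],[0,0,0],1],[[0,0,0],[0,0,0],1],[[0,0,0],[0,0,0],1],[[0,0,-8],[0,0,0],1],[[0,0,-25],[0,0,0],1],[[0,0,-35],[0,0,0],1],[[0,0,-22],[0,0,0],1],[[2,13,0],[0,0,0],1],[[5,34,0],[0,0,0],1],[[5,36,0],[0,0,0],1],[[5,36,0],[0,0,0],1],[[5,36,0],[0,0,0],1],[[5,36,0],[0,0,0],1],[[5,36,0],[0,0,0],1],[[4,28,0],[0,0,0],1],[[0.8,10.3,0],[0,0,0],1]]'
python3 -m inch '[[[0,0,0],[0,0,0.1414],1],[[0,0,0],[0,0,0.1414],1],[[0,0,0],[0,0,0.1414],1],[[0,0,0],[0,0,0.1414],1],[[0,0,0],[0,0,0.1414],1],[[0,0,0],[0,0,0.1414],1],[[0,0,0],[0,0,0.1414],1],[[0,0,0],[0,0,0.1414],1],[[0,0,0],[0,0,0.1414],1],[[0,0,0],[0,0,0.1414],1],[[0,0,0],[0,0,0],1]]'
python3 - <<'E'
from h import *
go(574.9,16.6,33,97.8)
for n in("scene","side","wrist"):
    d=get_image(n);cv2.imwrite(f"pics/{n}4.png",d["color"][:,:,::-1]);P=cloud(d).reshape(-1,3)*1000
    m=(np.hypot(P[:,0]-606,P[:,1]+247)<85)&(abs(P[:,2]-156)<5)
    if m.any(): print(n,m.sum(),P[m].mean(0).round(1),*rect(P[m]/1000))
s=lambda n,y,x,h,w:cv2.resize(cv2.imread(f"pics/{n}4.png")[y:y+h,x:x+w],(390,300))
cv2.imwrite("pics/m4.png",np.hstack([s("side",190,280,185,240),s("wrist",0,60,400,520)]))
E
```

```text
t: 26.58
ee_pos: [0.5738, 0.0188, 0.2365]
tool_rot: [0.01, 1.0, 0.0, -0.001]
ft_force: [-0.3, 0.3, 0.1]
width: 0.998
t: 27.95
ee_pos: [0.5746, 0.0163, 0.237]
tool_rot: [0.658, 0.753, -0.0, -0.0]
ft_force: [0.5, 0.0, 1.0]
width: 1.004
t 27.95 p [574.6  16.3 237. ] yaw 97.8 tilt [-0.06 -0.  ] w 87.4 F [0.5 0.  1. ] q6 -0.24
  shift tool [2.00e-01 5.00e-01 2.04e+02] turn rz -0.0
scene 294 [ 610.1 -248.   156. ] [ 607.5 -249. ] [122.3  64.2] -0.9
side 544 [ 607.4 -250.9  154.8] [ 608.2 -249.9] [121.3  63.7] -1.3
```

View pics/m4.png

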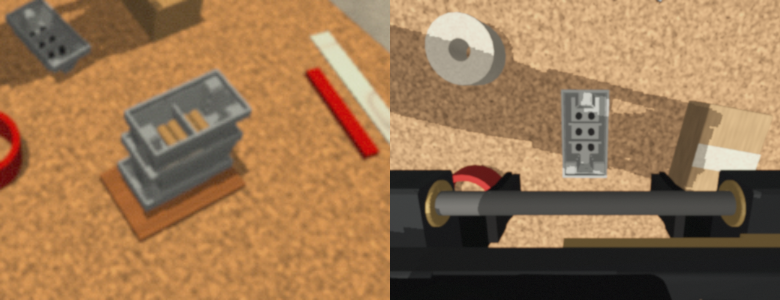

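The medium tray is seated: rim at z 155–156, centre (607.8,-249.4), level. The shallow tray is centred between the fingers (columns 562–608 of the right panel), with its middle ledge at the top.

```bash
python3 -m inch '[[[0.2,0.5,15],[0,0,0],1],[[0,0,25],[0,0,0],1],[[0,0,30],[0,0,0],1],[[0,0,30],[0,0,0],1],[[0,0,30],[0,0,0],1],[[0,0,28],[0,0,0],1],[[0,0,22],[0,0,0],1],[[0,0,14],[0,0,0],1],[[0,0,7],[0,0,0],1],[[0,0,3],[0,0,0],1],[[0,0,0],[0,0,0],1],[[0,0,0],[0,0,0],0],[[0,0,0],[0,0,0],0],[[0,0,0],[0,0,0],0],[[0,0,0],[0,0,0],0],[[0,0,0],[0,0,0],0]]'
python3 -c "
from h import *
go(574.9,16.6,33,97.8)"
```

```text
t: 30.1
ee_pos: [0.5754, 0.017, 0.0339]
tool_rot: [0.658, 0.753, -0.0, -0.0]
ft_force: [-1.3, -0.4, 1.8]
width: 0.705
t 30.1 p [575.4  17.   33.9] yaw 97.7 tilt [-0.01 -0.  ] w 61.4 F [-1.3 -0.4  1.8] q6 -0.24
  shift tool [-0.3 -0.5  0.9] turn rz -0.001
```

```bash
python3 -m inch '[[[0,0,-6],[0,0,0],0],[[0,0,-15],[0,0,0],0],[[0,0,-26],[0,0,0],0],[[0,0,-30],[0,0,0],0],[[0,0,-30],[0,0,0],0],[[0,0,-30],[0,0,0],0],[[0,0,-30],[0,0,0],0],[[0,0,-26],[0,0,0],0],[[0,0,-18],[0,0,0],0],[[0,0,-12],[0,0,0],0],[[0,0,-3],[0,0,0],0]]'
python3 -m inch '[[[-10,0,0],[0,0,0],0],[[-24,-0.4,0],[0,0,0],0],[[-34,-0.5,0],[0,0,0],0],[[-34,-0.5,0],[0,0,0],0],[[-34,-0.5,0],[0,0,0],0],[[-34,-0.5,0],[0,0,0],0],[[-34,-0.5,0],[0,0,0],0],[[-32,-0.5,0],[0,0,0],0],[[-22,-0.2,0],[0,0,0],0],[[-10.3,0,0],[0,0,0],0],[[0,0,0],[0,0,0],0]]'
python3 -m inch '[[[0,0,0],[0,0,0.06],0],[[0,0,0],[0,0,0.12],0],[[0,0,0],[0,0,0.15],0],[[0,0,0],[0,0,0.15],0],[[0,0,0],[0,0,0.15],0],[[0,0,0],[0,0,0.15],0],[[0,0,0],[0,0,0.15],0],[[0,0,0],[0,0,0.15],0],[[0,0,0],[0,0,0.15],0],[[0,0,0],[0,0,0.15],0],[[0,0,0],[0,0,0.15],0],[[0,0,0],[0,0,0.11],0],[[0,0,0],[0,0,0.06],0],[[0,0,0],[0,0,0.026],0],[[0,0,0],[0,0,0],0]]'
python3 - <<'E'
from h import *
go(607.8,-249.4,182,-1.2)
for n in("side","wrist"):
    d=get_image(n);cv2.imwrite(f"pics/{n}5.png",d["color"][:,:,::-1])
s=lambda n,y,x,h,w:cv2.resize(cv2.imread(f"pics/{n}5.png")[y:y+h,x:x+w],(390,300))
cv2.imwrite("pics/m5.png",np.hstack([s("side",150,280,185,240),s("wrist",0,60,400,520)]))
E
```

```text
t: 31.48
ee_pos: [0.5756, 0.017, 0.2603]
tool_rot: [0.658, 0.753, 0.0, 0.0]
ft_force: [0.2, 0.1, -2.0]
width: 0.708
t: 32.85
ee_pos: [0.6078, -0.2495, 0.2592]
tool_rot: [0.658, 0.753, 0.0, -0.0]
ft_force: [-0.4, -0.2, -2.0]
width: 0.706
t: 34.72
ee_pos: [0.608, -0.2486, 0.2598]
tool_rot: [1.0, -0.009, 0.0, -0.0]
ft_force: [-0.1, 0.4, -1.8]
width: 0.707
t 34.73 p [ 608.  -248.6  259.8] yaw -1.1 tilt [0.   0.01] w 61.5 F [-0.1  0.4 -1.8] q6 1.08
  shift tool [-0.2  0.8 77.8] turn rz 0.002
```

View pics/m5.png

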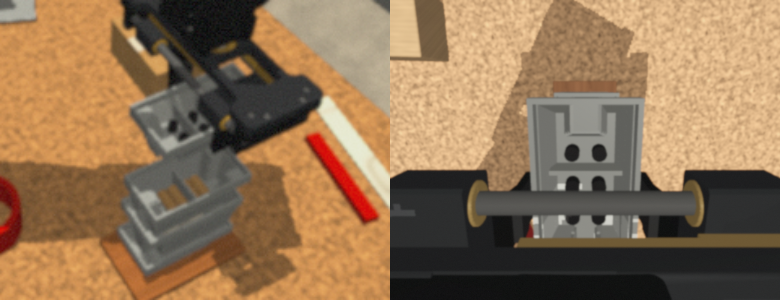

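The shallow tray is level with its middle ledge toward world +x, opposite to the medium tray. I lower it.

```bash
python3 -m inch '[[[-0.2,0.8,8],[0,0,0],0],[[0,0,15],[0,0,0],0],[[0,0,17],[0,0,0],0],[[0,0,16],[0,0,0],0],[[0,0,11],[0,0,0],0],[[0,0,5],[0,0,0],0],[[0,0,2],[0,0,0],0],[[0,0,1],[0,0,0],0],[[0,0,0.6],[0,0,0],0],[[0,0,0],[0,0,0],0],[[0,0,0],[0,0,0],0]]'
python3 -m inch '[[[0,0,0.8],[0,0,0],0],[[0,0,0.6],[0,0,0],0],[[0,0,0],[0,0,0],0],[[0,0,0],[0,0,0],0]]'
```

```text
t: 36.2
ee_pos: [0.6078, -0.2502, 0.1844]
tool_rot: [1.0, -0.01, 0.0, 0.0]
ft_force: [-1.4, -0.7, -1.1]
width: 0.708
t: 36.7
ee_pos: [0.6077, -0.2501, 0.1827]
tool_rot: [1.0, -0.01, -0.0, -0.0]
ft_force: [-0.1, -0.9, -1.5]
width: 0.708
```

```bash
python3 -m inch '[[[0,0,0.8],[0,0,0],0],[[0,0,0],[0,0,0],0],[[0,0,0],[0,0,0],0]]'
python3 -m inch '[[[0,0,0.8],[0,0,0],0],[[0,0,0],[0,0,0],0],[[0,0,0],[0,0,0],0]]'
```

```text
t: 37.08
ee_pos: [0.6078, -0.2502, 0.182]
tool_rot: [1.0, -0.01, 0.0, 0.0]
ft_force: [1.1, 0.1, -1.1]
width: 0.712
t: 37.45
ee_pos: [0.6079, -0.2502, 0.1819]
tool_rot: [1.0, -0.01, 0.0, 0.0]
ft_force: [-2.7, 1.3, 5.1]
width: 0.713
```

Contact at the predicted 181.9. I release, retract and go above the lid.

```bash
python3 -m inch '[[[0,0,0],[0,0,0],1],[[0,0,0],[0,0,0],1],[[0,0,0],[0,0,0],1],[[0,0,0],[0,0,0],1],[[0,0,-8],[0,0,0],1],[[0,0,-25],[0,0,0],1],[[0,0,-30],[0,0,0],1],[[0,0,-20],[0,0,0],1],[[0,0,0],[0,0,0],1]]'
python3 -m inch '[[[-0.5,-17,0],[0,0,0],1],[[-0.9,-36,0],[0,0,0],1],[[-0.9,-36,0],[0,0,0],1],[[-0.9,-36,0],[0,0,0],1],[[-0.9,-36,0],[0,0,0],1],[[-0.9,-36,0],[0,0,0],1],[[-0.9,-36,0],[0,0,0],1],[[-0.9,-36,0],[0,0,0],1],[[-0.9,-36,0],[0,0,0],1],[[-0.9,-36,0],[0,0,0],1],[[-0.9,-36,0],[0,0,0],1],[[-0.9,-36,0],[0,0,0],1],[[-0.9,-36,0],[0,0,0],1],[[-0.9,-36,0],[0,0,0],1],[[0,-17,0],[0,0,0],1],[[0,0,20],[0,0,0.102],1],[[0,0,30],[0,0,0.102],1],[[0,0,30],[0,0,0.102],1],[[0,0,20],[0,0,0.102],1],[[0,0,0],[0,0,0],1]]'
python3 - <<'E'
from h import *
go(605.5,251.8,38,-24.5)
for n in("scene","side","wrist"):
    d=get_image(n);cv2.imwrite(f"pics/{n}6.png",d["color"][:,:,::-1]);P=cloud(d).reshape(-1,3)*1000
    for (x,y,h,r) in((607,-249,190,85),(605.5,251.8,44,40),(605.5,251.8,10,75)):
        m=(np.hypot(P[:,0]-x,P[:,1]-y)<r)&(abs(P[:,2]-h)<(3 if h==10 else 5))
        if m.sum()>20: print(n,h,m.sum(),P[m].mean(0).round(1),*rect(P[m]/1000))
s=lambda n,y,x,h,w:cv2.resize(cv2.imread(f"pics/{n}6.png")[y:y+h,x:x+w],(390,300))
cv2.imwrite("pics/m6.png",np.hstack([s("side",170,280,185,240),s("wrist",0,60,400,520)]))
E
```

```text
t: 38.58
ee_pos: [0.6088, -0.2507, 0.2668]
tool_rot: [1.0, -0.01, 0.002, 0.001]
ft_force: [-0.4, -0.3, -0.3]
width: 0.997
t: 41.08
ee_pos: [0.6035, 0.2512, 0.1609]
tool_rot: [0.977, -0.212, -0.003, 0.002]
ft_force: [0.1, -0.1, -0.1]
width: 1.001
t 41.08 p [603.5 251.2 160.9] yaw -24.5 tilt [-0.33 -0.1 ] w 87.0 F [ 0.1 -0.1 -0.1] q6 2.27
  shift tool [  2.1  -1.9 122.9] turn rz 0.0
scene 190 325 [ 609.2 -251.4  189.9] [ 608.  -250.1] [123.5  64.6] -1.2
scene 44 84 [607.4 251.8  44.9] [606.6 252. ] [49.9 13.1] -24.0
scene 10 622 [609.8 251.8  11. ] [604.3 252.7] [124.7  64.2] -22.8
side 190 587 [ 607.9 -251.8  188.7] [ 608.9 -250.5] [121.7  64.1] -1.3
side 44 82 [604.6 249.9  43.4] [605.  251.1] [48.  16.4] -20.7
side 10 554 [603.4 246.8  10.3] [605.8 251. ] [120.6  65.1] -23.0
wrist 44 1035 [604.6 251.9  42.9] [603.7 252.3] [50. 14.] -22.5
wrist 10 8312 [607.6 250.5   9.4] [603.6 252.3] [121.6  64.1] -22.7
```

View pics/m6.png

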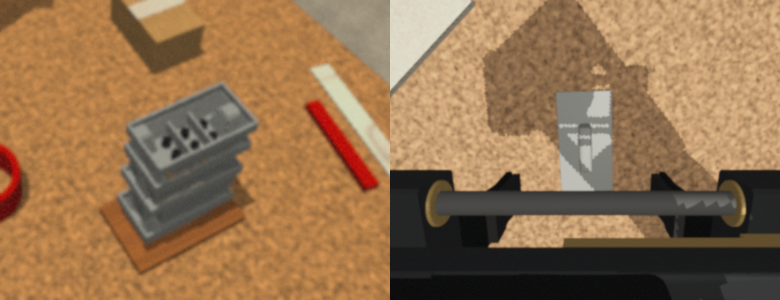

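The shallow tray is seated: rim at z 189–190, centre (608.4,-250.3), level. The close view puts the lid at (604.5,252), yaw -22.7°. I adjust and descend, with the fingertips kept 4 mm above the plate.

```bash
python3 -m inch '[[[0.8,-1.2,12],[0,0,-0.031],1],[[0,0,22],[0,0,0],1],[[0,0,26],[0,0,0],1],[[0,0,26],[0,0,0],1],[[0,0,20],[0,0,0],1],[[0,0,12],[0,0,0],1],[[0,0,6],[0,0,0],1],[[0,0,2.5],[0,0,0],1],[[0,0,0],[0,0,0],1],[[0,0,0],[0,0,0],1]]'
python3 -c "
from h import *
go(604.8,252,31,-22.7)"
```

```text
t: 42.48
ee_pos: [0.6075, 0.2529, 0.0385]
tool_rot: [0.98, -0.197, 0.001, -0.0]
ft_force: [1.1, 0.8, -0.4]
width: 0.995
t 42.48 p [607.5 252.9  38.5] yaw -22.8 tilt [0.08 0.02] w 86.5 F [ 1.1  0.8 -0.4] q6 2.24
  shift tool [-2.1  1.9  7.5] turn rz -0.001
```

```bash
python3 -m inch '[[[-2.1,1.9,3],[0,0,0],1],[[0,0,3],[0,0,0],1],[[0,0,0.5],[0,0,0],1],[[0,0,0],[0,0,0],1]]'
python3 -m inch '[[[0,0,0],[0,0,0],0],[[0,0,0],[0,0,0],0],[[0,0,0],[0,0,0],0],[[0,0,0],[0,0,0],0],[[0,0,0],[0,0,0],0],[[0,0,0],[0,0,0],0],[[0,0,0],[0,0,0],0],[[0,0,0],[0,0,0],0]]'
python3 -c "
from h import *
go(604.8,252,31,-22.7)"
```

```text
t: 42.98
ee_pos: [0.6042, 0.2518, 0.031]
tool_rot: [0.98, -0.197, -0.0, 0.0]
ft_force: [-0.3, -0.8, 0.0]
width: 1.0
t: 43.98
ee_pos: [0.6042, 0.2518, 0.0311]
tool_rot: [0.98, -0.197, -0.0, -0.0]
ft_force: [0.1, 1.3, -0.6]
width: 0.17
t 43.98 p [604.2 251.8  31.1] yaw -22.8 tilt [-0.  0.] w 14.8 F [ 0.1  1.3 -0.6] q6 2.24
  shift tool [ 0.5 -0.4  0.1] turn rz -0.001
```

```bash
python3 -m inch '[[[0,0,-8],[0,0,0],0],[[0,0,-20],[0,0,0],0],[[0,0,-30],[0,0,0],0],[[0,0,-30],[0,0,0],0],[[0,0,-30],[0,0,0],0],[[0,0,-30],[0,0,0],0],[[0,0,-30],[0,0,0],0],[[0,0,-30],[0,0,0],0],[[0,0,-20],[0,0,0],0],[[0,0,-12],[0,0,0],0],[[0,0,-4],[0,0,0],0]]'
python3 -m inch '[[[4,9.3,0],[0,0,0],0],[[9,21,0],[0,0,0],0],[[13,30.3,0],[0,0,0],0],[[13,30.3,0],[0,0,0],0],[[13,30.3,0],[0,0,0],0],[[13,30.3,0],[0,0,0],0],[[13,30.3,0],[0,0,0],0],[[13,30.3,0],[0,0,0],0],[[13,30.3,0],[0,0,0],0],[[13,30.3,0],[0,0,0],0],[[13,30.3,0],[0,0,0],0],[[13,30.3,0],[0,0,0],0],[[13,30.3,0],[0,0,0],0],[[13,30.3,0],[0,0,0],0],[[13,30.3,0],[0,0,0],0],[[10,23.3,0],[0,0,0],0],[[5,11.6,0],[0,0,0],0],[[1,2.4,0],[0,0,0],0]]'
python3 -m inch '[[[0,0,0],[0,0,-0.05],0],[[0,0,0],[0,0,-0.1],0],[[0,0,0],[0,0,-0.1],0],[[0,0,0],[0,0,-0.08],0],[[0,0,0],[0,0,-0.047],0],[[0,0,0],[0,0,0],0],[[0,0,0],[0,0,0],0]]'
python3 - <<'E'
from h import *
go(607.9,-250.3,215,-1.2)
p=pose()[1]
for n in("scene","side","wrist"):
    d=get_image(n);cv2.imwrite(f"pics/{n}7.png",d["color"][:,:,::-1]);P=cloud(d).reshape(-1,3)*1000
    m=(np.hypot(P[:,0]-p[0],P[:,1]-p[1])<75)&(abs(P[:,2]-(p[2]-21))<3)
    if m.sum()>20:print(n,m.sum(),P[m].mean(0).round(1),*rect(P[m]/1000))
s=lambda n,y,x,h,w:cv2.resize(cv2.imread(f"pics/{n}7.png")[y:y+h,x:x+w],(390,300))
cv2.imwrite("pics/m7.png",np.hstack([s("side",150,280,185,240),s("wrist",0,60,400,520)]))
E
```

```text
t: 45.35
ee_pos: [0.6043, 0.2518, 0.2757]
tool_rot: [0.98, -0.197, 0.0, -0.0]
ft_force: [-0.7, 0.4, -0.4]
width: 0.159
t: 47.6
ee_pos: [0.608, -0.2509, 0.2748]
tool_rot: [0.98, -0.198, -0.0, -0.0]
ft_force: [0.6, 0.2, 0.1]
width: 0.156
t: 48.48
ee_pos: [0.6084, -0.2496, 0.2752]
tool_rot: [1.0, -0.01, 0.0, -0.0]
ft_force: [-0.7, -0.7, -0.7]
width: 0.157
t 48.48 p [ 608.4 -249.6  275.2] yaw -1.2 tilt [0.   0.01] w 13.7 F [-0.7 -0.7 -0.7] q6 1.08
  shift tool [-0.5  0.7 60.2] turn rz 0.001
scene 635 [ 629.2 -244.5  255.6] [ 608.9 -249. ] [122.8  65. ] -1.1
side 1349 [ 580.7 -254.7  253.8] [ 602.2 -251.1] [109.8  64.8] -2.4
wrist 12730 [ 644.1 -250.8  253.4] [ 617.2 -250.3] [102.1  64.2] -1.1
```

View pics/m7.png

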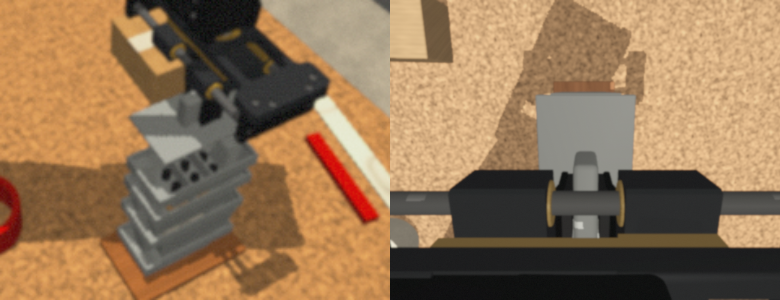

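The lid is level over the stack and aligned to about 1 mm (plate at (608.9,-249) against mouth (608.4,-250.3)). I lower it.

```bash
python3 -m inch '[[[-0.5,0.7,7],[0,0,0],0],[[0,0,13],[0,0,0],0],[[0,0,14],[0,0,0],0],[[0,0,11],[0,0,0],0],[[0,0,6],[0,0,0],0],[[0,0,3],[0,0,0],0],[[0,0,1.5],[0,0,0],0],[[0,0,1],[0,0,0],0],[[0,0,0],[0,0,0],0],[[0,0,0],[0,0,0],0]]'
python3 -m inch '[[[0,0,1],[0,0,0],0],[[0,0,1],[0,0,0],0],[[0,0,0],[0,0,0],0],[[0,0,0],[0,0,0],0]]'
```

```text
t: 49.88
ee_pos: [0.6079, -0.2511, 0.2189]
tool_rot: [1.0, -0.01, 0.0, 0.0]
ft_force: [0.7, 0.8, -1.3]
width: 0.159
t: 50.38
ee_pos: [0.6078, -0.251, 0.2166]
tool_rot: [1.0, -0.01, -0.0, -0.0]
ft_force: [0.6, -0.2, -1.1]
width: 0.158
```

```bash
python3 -m inch '[[[0,0,1],[0,0,0],0],[[0,0,0],[0,0,0],0],[[0,0,0],[0,0,0],0]]'
python3 -m inch '[[[0,0,0.8],[0,0,0],0],[[0,0,0],[0,0,0],0],[[0,0,0],[0,0,0],0]]'
```

```text
t: 50.75
ee_pos: [0.6078, -0.251, 0.2156]
tool_rot: [1.0, -0.01, -0.0, -0.0]
ft_force: [0.5, 0.4, -1.2]
width: 0.158
t: 51.12
ee_pos: [0.6079, -0.2511, 0.2152]
tool_rot: [1.0, -0.01, 0.0, 0.0]
ft_force: [-0.4, 0.2, 1.2]
width: 0.155
```

```bash
python3 -m inch '[[[0,0,0],[0,0,0],1],[[0,0,0],[0,0,0],1],[[0,0,0],[0,0,0],1],[[0,0,0],[0,0,0],1],[[0,0,0],[0,0,0],1],[[0,0,0],[0,0,0],1],[[0,0,-8],[0,0,0],1],[[0,0,-20],[0,0,0],1],[[0,0,-30],[0,0,0],1],[[0,0,-30],[0,0,0],1],[[0,0,-15],[0,0,0],1],[[0,-20,0],[0,0,0],1],[[0,-40,0],[0,0,0],1],[[0,-40,0],[0,0,0],1],[[0,-40,0],[0,0,0],1],[[0,-30,0],[0,0,0],1],[[0,0,0],[0,0,0],1],[[0,0,0],[0,0,0],1]]'
python3 - <<'E'
from h import *
for n in("scene","side"):
    d=get_image(n);cv2.imwrite(f"pics/{n}8.png",d["color"][:,:,::-1]);P=cloud(d).reshape(-1,3)*1000
    for k,x,y,h,r in(("lid",607,-250,194,85),("handle",607,-250,228,40),("carton",755,14.5,70,90),("tape",420,-106.5,48,60),("labels",410,101,50,60)):
        m=(np.hypot(P[:,0]-x,P[:,1]-y)<r)&(abs(P[:,2]-h)<3)
        if m.sum()>10: print(n,k,m.sum(),P[m].mean(0).round(1),P[m][:,2].std().round(2),*rect(P[m]/1000))
s=lambda n,y,x,h,w:cv2.resize(cv2.imread(f"pics/{n}8.png")[y:y+h,x:x+w],(390,300))
cv2.imwrite("pics/m8.png",np.hstack([s("side",170,280,185,240),s("scene",90,150,200,260)]))
E
```

```text
t: 53.38
ee_pos: [0.6107, -0.0806, 0.3168]
tool_rot: [1.0, -0.01, -0.001, -0.0]
ft_force: [0.4, -0.5, -0.4]
width: 1.0
scene lid 671 [ 617.5 -247.7  195.4] 1.1 [ 608.6 -250.4] [122.9  65.1] -0.9
scene handle 91 [ 610.1 -249.4  228.8] 1.34 [ 609.4 -250. ] [47.9 14.2] -1.3
scene carton 1262 [756.2  16.2  71.2] 1.21 [754.2  15.2] [129.8  81.7] 86.9
scene tape 206 [ 422.7 -106.9   48.8] 1.51 [ 420.8 -105.1] [94.6 93. ] 9.6
scene labels 365 [412.  103.2  51. ] 1.34 [409.7 101.7] [83.7 81.2] 3.0
side lid 1865 [ 603.  -256.2  193.8] 0.98 [ 608.4 -251.4] [122.3  65. ] -1.1
side handle 215 [ 607.5 -252.4  227.5] 1.0 [ 608.1 -252.2] [49.  14.1] -2.1
side carton 1303 [753.4  10.4  70.2] 1.21 [754.9  13.9] [132.4  82.7] 86.3
side tape 619 [ 419.3 -109.4   47.7] 1.23 [ 420.7 -108.1] [94.5 94.2] 67.8
side labels 740 [408.8  99.5  50.2] 1.2 [409.7 101.7] [83.  82.4] -66.1
```

View pics/m8.png

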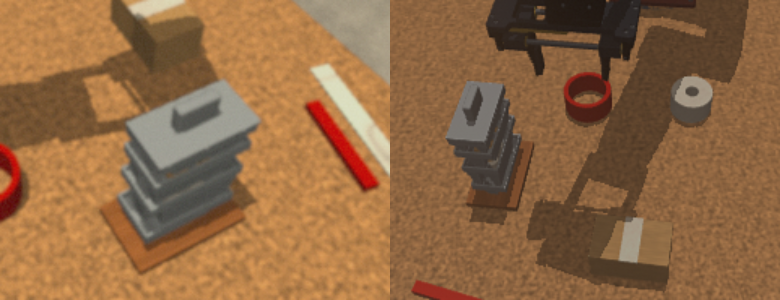

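The pile is complete and level: lid top at z 194, handle top at 228, both as they should be. The gripper is clear and the bystanders have not moved.

```bash
python3 -c "
from station import *
print(job_done())"
```

```text
the job is handed in; nothing more can be done
None
```

The pile is built on the base tray in the order asked: deep, medium, shallow, then the lid. Each tray is turned end for end against the one below, and the job is handed in. It took about 53 s of the 128 s allowed.

- **Seating:** each tray and the lid touched down at the height worked out for standing on the ledges. The rims then measured about 110, 156 and 190 mm, and the lid's top 194 mm.
- **Final look:** the lid is level and within about 1 mm of the shallow tray's mouth, with the gripper open and well clear.
- **Bystanders:** the carton, tape roll and label roll measure within about 1 mm of where they started.
- **Forces:** every wrist force I read stayed below about 7 N.
- **Disagreements:** the scene and side views differed by 1–2 mm in places, within their calibration. The lid's yaw first measured about 2° off. I corrected it from the close-up wrist view before gripping. No check failed.

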